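# Set the tube roller's speed dial and start it

### The arm

A 6-joint arm with a two-finger parallel gripper is mounted at the origin on the work surface. World frame = base frame: x ahead of the robot, y to its left, z up, the work surface at z = 0. Lengths are in m, angles in degrees, forces in N, time in s.
With the tool pointing down it reaches from about 0.25 to 0.775 m from the base axis. Payload 4 kg.
Tool frame: the origin (TCP) lies between the finger pads; the fingertips stand 11 mm ahead of it and the grasp point (between the pads) lies 8 mm behind it; z points along the fingers, x is the direction in which the jaws open and shut, and the axes are right-handed (so a half turn about z gives the same grasp; the last joint's range is limited). The gripper opens to 85 mm and grips with 20 to 120 N. Pads are 22 mm wide; open, the fingers measure 114 mm over their backs; the gripper's body (76 mm by 85 mm) begins 54 mm behind the grasp point. The pads swing forward as they close: fully open they stand 13 mm farther back than shut.
Start: joints at [63.879, 4.996, 78.535, -0, 96.463, -5.907], TCP at [0.19, 0.516, 0.242] pointing down, gripper open.
Joint ranges: [-177.83, 177.83], [-43.37, 116.18], [15.69, 146.23], [-61.86, 241.86], [9.47, 152.12], [-147.06, 147.06]. Speed limits (degrees/s): [159.86, 159.86, 180, 180, 180, 180].

### API

Orientations are given as [roll, pitch, yaw] about the fixed x, y, z axes, in that order (R = Rz(yaw) Ry(pitch) Rx(roll)).
In Python, from rig import env, vision gives the robot as it stands.
- The arm moves only by the tool send_rows, never from a script. Its argument "deltas" is a list of rows, each a list of 7 numbers: the opening in per cent of the stroke, from 0 (shut) to 100 (fully open), then the shift along the tool's x, y, z in mm, then the turn, a rotation vector about the tool's x, y, z in degrees. A call has 1 to 12 rows; each row shifts and turns the pose as measured when the row begins, along the tool's axes as they then stand; what a row does not reach is not made up. A row lasts 1/10 s, in which the tool goes at most 50 mm and 8.59 degrees, less where a joint would pass 70% of its speed; a pose out of reach is approached as far as the arm can. A call with a gripper value outside its range is refused whole. The fingers move at their own pace and stop on an object; "force" is the grip in N (left out, the last holds). Time passes only in rows, so rows that do not move let the fingers close. It gives the time, the measured TCP pose, the force and the opening at its end, in the units of the state.
- env.state(): the state, without advancing time (a new reading comes with each control period).
- vision.get_image(name): name is "scene" or "top" or "wrist"; returns a dict with "frame" (400x640x3 uint8, red, green, blue), "fov_y" (degrees; the focal length in pixels is half the picture's height over the tangent of half this angle, whatever the lens; pixels are square), "cx", "cy" (the principal point, pixels), "k1" (the pictures are not rectified: a ray, as slopes to the right and down, at radius r is drawn at 1 + k1 r^2 times it, then the intrinsics apply), "R" (3x3) and "t" (3): a world point X has camera coordinates R X + t. Camera axes: x right, y down, z forward; pixel columns grow to the right and rows downward; lengths in m; the calibration is good to about 2 mm. A picture is of the moment at which its call begins. There is no depth.
- env.sign_off(): hands the job in, once; it reports no verdict.
The state is a dict: "time_s": time; "qpos": joint angles; "qd": joint speeds; "tau": joint torques, N m; "position": TCP position; "orientation": TCP orientation; "wrist_force": force on the tool from outside, world axes, zero at the start; "wrist_torque": the same for the moment, N m; "finger_gap": finger opening in m.
Only numpy, scipy, OpenCV 4.12 (cv2) and the standard library are available. Lean on these libraries where they do the work, as an engineer would, in place of code of your own. Each camera call takes 0.05 s, during which the arm holds its last target.

### The job

Set the tube roller to its marked speed: with a fingertip on the knurled dial, without gripping it, turn the dial clockwise until it clicks in with its white pointer at the long dash. Then press the round start button down and let it come up again. Press gently, leave the small smooth timer knob as it is, and do not lift or disturb the tubes and the other things on and around the machine.

Things in the scene. Friction and masses are not known exactly. Their poses are not given: they have to be found in the camera images.
- mixer: Tube roller, white housing 240 x 300 x 60 mm (x, y, z), fixed. Origin: centre of its underside. Front half (-x): level control deck at z = 60 mm with, in a row along y at x = -65 mm, timer knob (y = 108), knurled dial (y = 0), start button (y = -108). Rear half: three rollers along y, tops at z = 94, end plates to z = 105 mm.
- dial_top (a point): Centre of the flat top of the knurled dial: black disc, 76 mm diameter, ribbed rim, white pointer line, top 27 mm above the deck, vertical axis. Sprung: under 5 to 12 N from above it sinks 0 to 6 mm (starts at 5 N, then 1.2 N per mm). A fingertip resting on it 25 mm from the axis and moved in an arc about the axis turns it along by friction. Site z is up.
- dial (a joint): Dial angle, rad, growing clockwise seen from above. Clicks into five places 30 degrees apart: 0, 0.524, 1.047, 1.571 (the long dash), 2.094; stops just beyond the first and last. At 1.047 the pointer looks along the mixer's +x. A click takes up to 0.05 N m; past halfway the dial jumps to the next place. Starts between the first and third place.
- dash (a point): Middle of the long dash on the deck, 24 x 7 mm, pointing at the dial's axis from 55 mm away; 30 degrees clockwise of the mixer's +x direction seen from the axis. The other four places round the dial are marked by dots of 7 mm.
- timer (a joint): Angle of the timer knob, rad, 0 at the start: small smooth black knob, 28 mm diameter, 16 mm tall, turns easily. To be left alone.
- start_top (a point): Centre of the top of the start button: round white cap, 26 mm diameter, standing in a grey housing on the deck. It is pressed straight down.
- start (a joint): Travel of the start button, m: 0 up, 0.008 at its stop. The spring grows evenly to about 6 N at the stop; the button switches at 5 mm (about 4 N).
- tube_a: Capped sample tube, 16 mm diameter, 100 mm long, lying in the valley between the first two rollers. Origin: its centre; its y is its long axis.
- tube_b: The same kind of tube, lying between the second and third rollers.
- cap: Loose tube cap, 18 mm diameter, 16 mm tall, standing on the deck between dial and start button. Origin: centre of its underside.
- vial: Small closed jar, 24 mm diameter, 38 mm tall, standing on the deck between dial and timer knob. Origin: centre of its underside.
- beaker: Glass beaker, 70 mm diameter, 85 mm tall, on the table on the start button's side of the mixer. Origin: centre of its underside.
- reagent: Brown bottle, 60 mm diameter, 120 mm tall, on the table on the timer's side of the mixer. Origin: centre of its underside.
- cup: Specimen jar, 52 mm diameter, 55 mm tall, beside the brown bottle. Origin: centre of its underside.
- marker: Marker pen, 130 x 13 x 12 mm, lying on the table along the front edge of the mixer. Origin: centre of its underside.

How it is judged:
By the outcome, as a careful person would: the job done as asked, in the order asked, and still so for the second after the job is handed in, with the robot touching nothing.
It also fails if it takes over 64 s, if anything falls off the work surface, if the arm or the gripper's body presses on something with over 40 N, if the wrist force passes 120 N, or if a joint passes its speed limit or range.

## Working session

There is one attempt and no reset: what is moved stays moved. The work goes in short steps, Python scripts to look and compute and a tool call to move; the robot and the scene stay as the last step left them, time stands still between calls to the robot, and variables do not carry over. Pictures are saved under pics/ and viewed, and the job is handed in when it is done.

Besides the shell and the picture viewer there is one more tool, called after "Emit:" as a command line: name --pt "numbers of a row" for each row, then --argument value for the rest. send_rows: Moves the arm, as the interface text tells. Its arguments: {"type":"object","properties":{"deltas":{"type":"array"},"force":{"type":"number"}},"required":["deltas"]}

```bash
mkdir -p pics; ls; python3 - <<'E'
from rig import env, vision
import cv2
for n in ["scene","top","wrist"]:
    d=vision.get_image(n); cv2.imwrite(f"pics/{n}0.png",d["frame"][:,:,::-1]); print(n,d["fov_y"],d["cx"],d["cy"],d["k1"],d["R"],d["t"])
s=env.state(); print(s)
E
```

```text
pics
scene 54.74752348042283 317.3020390775687 204.8873178744696 -0.04913527124456816 [[ 0.74066173  0.67180411  0.00997234]
 [ 0.5438524  -0.590748   -0.59602128]
 [-0.3945184   0.44687363 -0.80290671]] [-0.47712872 -0.21160041  1.06217665]
top 51.396614632389756 320.4255278000369 200.01378907348038 -0.00933779352890117 [[ 0.00820028 -0.99996189  0.0029945 ]
 [-0.98071494 -0.00862715 -0.19525312]
 [ 0.19527151 -0.00133562 -0.98074831]] [0.05289905 0.61254608 0.87184818]
wrist 69.24965556543015 320.128663419399 195.92783531816065 0.007726126947274157 [[ 0.34519062  0.93853039 -0.00203504]
 [ 0.90658839 -0.33287992  0.25940018]
 [ 0.24277753 -0.09138746 -0.96576778]] [-0.54856323 -0.03325648  0.37830732]
{'time_s': 0.15, 'qpos': array([ 6.38789263e+01,  5.03222117e+00,  7.86049508e+01, -6.97353618e-04,
        9.64640577e+01, -5.90829648e+00]), 'qd': array([ 0.09295665, -0.04604916, -0.1074478 , -0.14669847,  0.07796076,
       -0.00165531]), 'tau': array([ 1.13019072e-03, -3.52373886e+01, -3.13678873e+01, -2.93770863e-04,
        8.07493518e-03, -6.35544609e-06]), 'position': array([0.18988448, 0.51579089, 0.24138007]), 'orientation': array([-1.79990269e+02,  1.00763300e-01,  6.97871534e+01]), 'wrist_force': array([ 0.23997904, -0.83193965, -0.61627675]), 'wrist_torque': array([-0.00899681, -0.05300215,  0.00975166]), 'finger_gap': 0.08561658551249726}
```

View pics/top0.png

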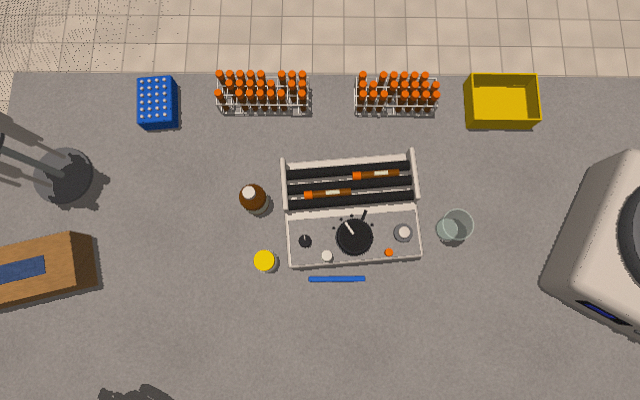

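View pics/scene0.png

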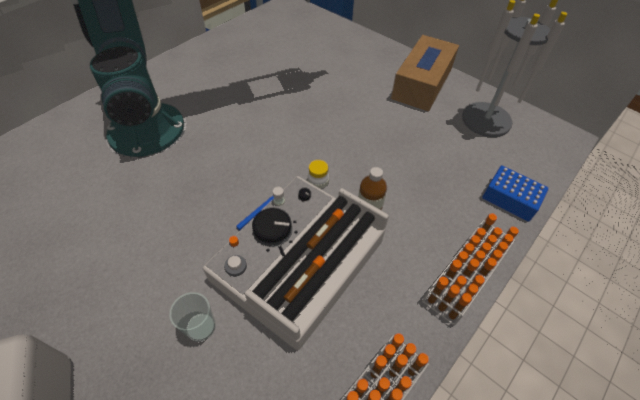

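The top view shows the dial near (354,237) with its pointer up-left, the long dash near (364,215), the button near (403,232) and the orange cap at (389,252). I'll enlarge this area.

```bash
python3 - <<'E'
import cv2
a=cv2.imread("pics/top0.png")[140:280,270:430]; cv2.imwrite("pics/top0c.png",cv2.resize(a,None,fx=5,fy=4.99 and 5,interpolation=cv2.INTER_CUBIC)[:600*2][:700][:, :800][100:700])
a=cv2.imread("pics/scene0.png")[160:310,200:350]; cv2.imwrite("pics/scene0c.png",cv2.resize(a,None,fx=4,fy=4,interpolation=cv2.INTER_CUBIC))
E
```

```text
(no output)
```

View pics/top0c.png

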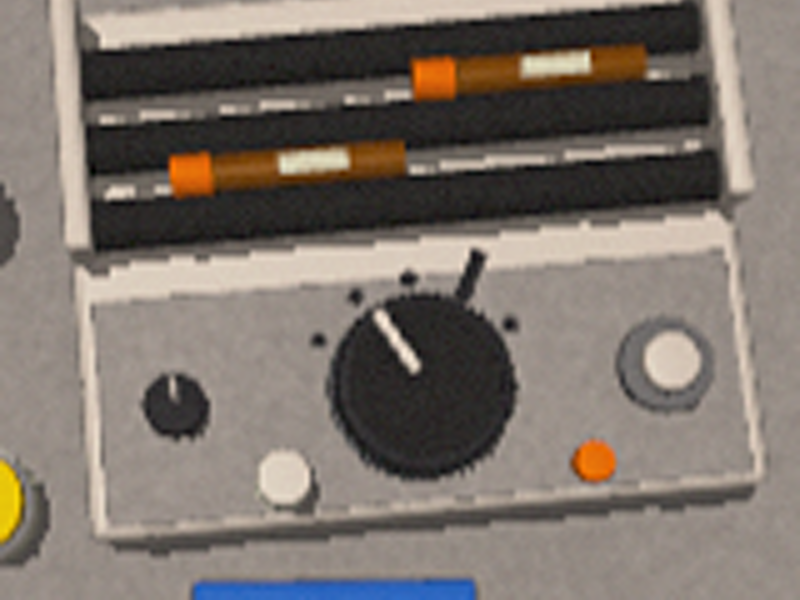

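View pics/scene0c.png

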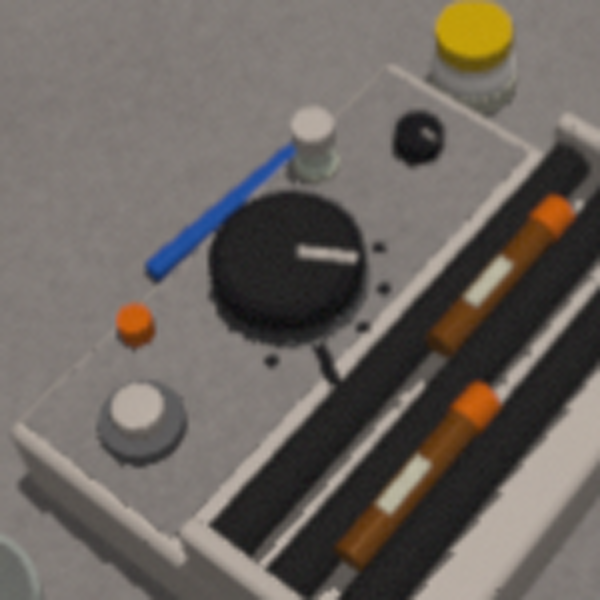

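View pics/wrist0.png

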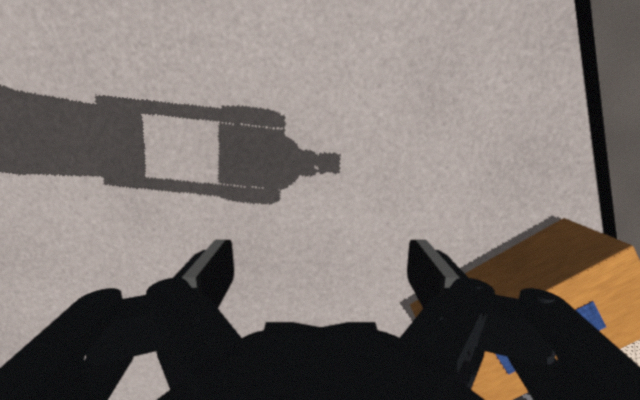

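Crop: pointer (416,372)→(378,314), aimed at the second dot. Dash runs (464,298)–(478,252), button cap (672,360), timer (176,405), deck dots at (319,340), (356,296), (408,279), (511,324).

```bash
cat > h.py <<'E'
from rig import env, vision
import cv2, numpy as np
def ray(d,u,v):
    f=d["frame"].shape[0]/2/np.tan(np.radians(d["fov_y"]/2))
    K=np.array([[f,0,d["cx"]],[0,f,d["cy"]],[0,0,1]])
    p=cv2.undistortPoints(np.array([[[u,v]]],float),K,np.array([d["k1"],0,0,0,0]))[0,0]
    R=np.array(d["R"]);C=-R.T@np.array(d["t"]); return C,R.T@np.array([p[0],p[1],1])
def atz(d,u,v,z):
    C,r=ray(d,u,v); return C+r*(z-C[2])/r[2]
def proj(d,X):
    f=d["frame"].shape[0]/2/np.tan(np.radians(d["fov_y"]/2))
    K=np.array([[f,0,d["cx"]],[0,f,d["cy"]],[0,0,1]])
    R=np.array(d["R"])
    return cv2.projectPoints(np.array(X,float).reshape(-1,1,3),cv2.Rodrigues(R)[0],np.array(d["t"]),K,np.array([d["k1"],0,0,0,0]))[0][:,0]
E
cat > m.py <<'E'
from h import *
from scipy.optimize import least_squares
d=vision.get_image("top");s=vision.get_image("scene")
T=lambda u,v:(270+(u+.5)/5-.5,160+(v+.5)/5-.5)
S=lambda u,v:(200+(u+.5)/4-.5,160+(v+.5)/4-.5)
ang=lambda k:np.radians(30*(2-k))  # mixer-frame azimuth, place k
def pl(k,r): return [-.065+r*np.cos(ang(k)),r*np.sin(ang(k)),.06]
L=[pl(0,.055),pl(1,.055),pl(2,.055),pl(4,.055),pl(3,.055),[-.065,.108,.076]]
tp=[(319,340),(356,296),(408,279),(511,324),(471,275),(176,405)]
sp=[(379,247),(384,288),(363,327),(271,361),(328,364),(418,130)]
# housing deck front corners/side: front-left & front-right top corners
L+= [[-.12,.15,.06],[-.12,-.15,.06]]; tp+=[(100,532),(758,478)]; sp+=[(390,66),(17,428)]
L=np.array(L);
def W(p):
    c,s_=np.cos(p[2]),np.sin(p[2]); return L@np.array([[c,s_,0],[-s_,c,0],[0,0,1]])+[p[0],p[1],0]
P=np.array([T(*a) for a in tp]);Q=np.array([S(*a) for a in sp])
for name in("top","scene","both"):
    def f(p):
        r=[]
        if name!="scene": r.append((proj(d,W(p))-P).ravel())
        if name!="top": r.append((proj(s,W(p))-Q).ravel())
        return np.concatenate(r)
    o=least_squares(f,[.45,-.05,0],loss="soft_l1"); p=o.x
    print(name,p[:2].round(4),np.degrees(p[2]).round(2)); print(f(p).reshape(-1,2).round(1).tolist())
c,s_=np.cos(p[2]),np.sin(p[2])
w=lambda x,y:np.array([p[0]+c*x-s_*y,p[1]+s_*x+c*y])
print("dial",w(-.065,0),"start",w(-.065,-.108),"cam dial",atz(d,*T(424,383),.087))
a=atz(d,*T(416,372),.087);b=atz(d,*T(378,314),.087);print("pointer az rel",np.degrees(np.arctan2(*(b-a)[1::-1])-p[2]))
ax=w(-.065,0);print("tip-based",np.degrees(np.arctan2(b[1]-ax[1],b[0]-ax[0])-p[2]),np.linalg.norm(b[:2]-ax))
for z in(.07,.08,.09):print("btn",z,atz(d,*T(672,360),z),atz(s,*S(138,406),z))
print("cap",atz(d,*T(595,460),.076),"vial",atz(d,*T(286,477),.098))
E
python3 m.py
```

```text
top [ 0.5931 -0.0105] 5.44
[[-2.1, -0.5], [-1.3, -1.4], [0.3, -2.4], [2.3, -1.0], [0.3, 0.6], [0.1, 0.5], [-1.7, 2.7], [3.6, 1.4]]
scene [ 0.595  -0.0089] 5.43
[[2.3, -0.9], [2.6, 0.2], [2.3, 1.5], [-0.6, 2.3], [-0.6, -0.2], [-0.2, -0.5], [-0.7, -2.8], [-3.9, -0.3]]
both [ 0.5939 -0.0099] 5.35
[[-2.3, -0.9], [-1.5, -1.9], [0.0, -2.7], [2.0, -1.4], [0.0, 0.3], [-0.2, 0.0], [-2.0, 2.2], [3.2, 1.2], [1.6, -0.9], [1.9, 0.2], [1.5, 1.5], [-1.4, 2.2], [-1.3, -0.2], [-0.8, -0.5], [-1.2, -2.8], [-4.7, -0.4]]
dial [ 0.52920686 -0.01595355] start [ 0.53927559 -0.12348317] cam dial [ 0.5284025 -0.0152508  0.087    ]
pointer az rel 27.664713300173087
tip-based 29.799807359493467 0.03526975852928143
btn 0.07 [ 0.54127871 -0.12534214  0.07      ] [ 0.535258  -0.1193927  0.07     ]
btn 0.08 [ 0.54004901 -0.12330027  0.08      ] [ 0.54058343 -0.1218075   0.08      ]
btn 0.09 [ 0.53881932 -0.1212584   0.09      ] [ 0.54590887 -0.12422231  0.09      ]
cap [ 0.49699357 -0.08958834  0.076     ] vial [0.48719656 0.04383063 0.098     ]
```

Top and scene agree: dial axis ≈ (0.529,−0.016), button ≈ (0.540,−0.123) with cap top z ≈ 0.08, mixer yaw ≈ 5.4°. The pointer sits at +30°, which is the second place, so the dial needs about 60° clockwise. I'll close the gripper and travel at height.

Emit:
send_rows --pt "0 -12 18 0 0 0 0" --pt "0 -25 35 0 0 0 0" --pt "0 -25 35 0 0 0 0" --pt "0 -25 35 0 0 0 0" --pt "0 -25 35 0 0 0 0" --pt "0 -25 35 0 0 0 0" --pt "0 -25 35 0 0 0 0" --pt "0 -25 35 0 0 0 0" --pt "0 -25 35 0 0 0 0" --pt "0 -25 35 0 0 0 0" --pt "0 -25 35 0 0 0 0" --pt "0 -25 35 0 0 0 0" --force 20

```text
time_s: 1.45
position: [0.4767, 0.0971, 0.2401]
orientation: [180.0, -0.0, 70.5]
wrist_force: [-0.3, 0.4, -0.2]
finger_gap: -0.0001
```

Emit:
send_rows --pt "0 0 0 0 0 0 8" --pt "0 0 0 0 0 0 8" --pt "0 0 0 0 0 0 8" --pt "0 0 0 0 0 0 8" --pt "0 0 0 0 0 0 8" --pt "0 0 0 0 0 0 0"

```text
time_s: 2.05
position: [0.4796, 0.0896, 0.2382]
orientation: [179.9, 0.1, 28.2]
wrist_force: [0.3, 0.1, 0.3]
finger_gap: -0.0002
```

```bash
cat > g.py <<'E'
from h import *
import sys
# target TCP x y z ; prints tool-frame shift mm
t=np.array([float(a) for a in sys.argv[1:4]]); s=env.state()
from scipy.spatial.transform import Rotation as Ro
M=Ro.from_euler("xyz",s["orientation"],degrees=True)
print(s["position"].round(4),s["orientation"].round(1),s["wrist_force"].round(1),"shift",(M.inv().apply(t-s["position"])*1000).round(1))
E
python3 g.py 0.5335 0.0086 0.130
```

```text
[0.4796 0.0896 0.2382] [1.799e+02 1.000e-01 2.820e+01] [0.3 0.1 0.3] shift [  9.5  96.8 108.3]
```

Emit:
send_rows --pt "0 3 32 0 0 0 0" --pt "0 3 32 0 0 0 0" --pt "0 3 32 0 0 0 0" --pt "0 0 0 30 0 0 0" --pt "0 0 0 30 0 0 0" --pt "0 0 0 30 0 0 0" --pt "0 0 0 15 0 0 0" --pt "0 0 0 0 0 0 0"

```text
time_s: 2.85
position: [0.5362, 0.0063, 0.1308]
orientation: [179.8, -0.1, 29.8]
wrist_force: [-0.9, 0.0, -0.3]
finger_gap: 0.0001
```

```bash
python3 g.py 0.5335 0.0086 0.100; python3 - <<'E'
from h import *
for n,(a,b,c,e) in dict(top=(140,280,270,430),scene=(130,310,180,380)).items():
    cv2.imwrite(f"pics/{n}1.png",cv2.resize(vision.get_image(n)["frame"][a:b,c:e,::-1],None,fx=3.5,fy=3.5,interpolation=cv2.INTER_CUBIC)[:600])
cv2.imwrite("pics/wrist1.png",vision.get_image("wrist")["frame"][:,:,::-1])
E
```

```text
[0.5362 0.0063 0.1308] [ 1.798e+02 -1.000e-01  2.980e+01] [-0.9  0.  -0.3] shift [-1.2 -3.4 30.8]
```

View pics/wrist1.png

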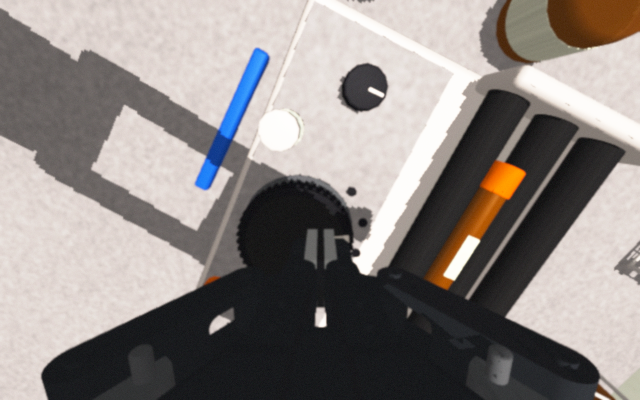

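View pics/scene1.png

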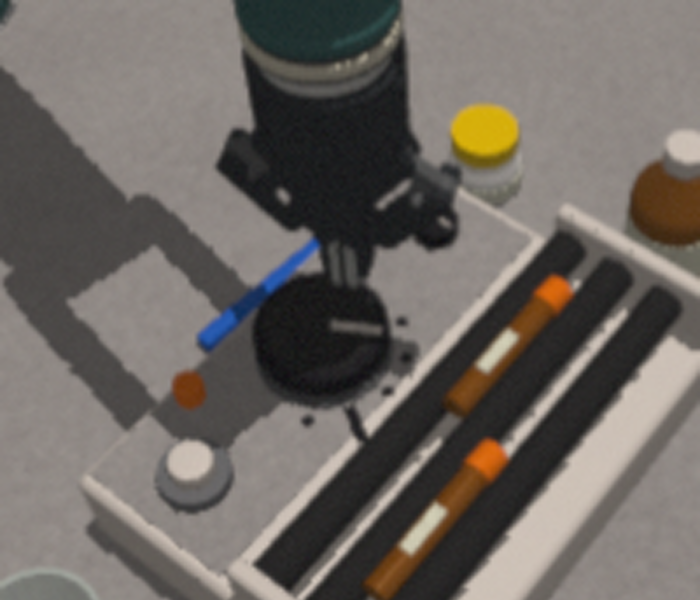

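The wrist view shows closed fingertips at about (320,245) above the dial on the vial/rear side, clear of the pointer. Nothing in the scene view has been disturbed. Lowering now.

Emit:
send_rows --pt "0 -1 -3 10 0 0 0" --pt "0 0 0 10 0 0 0" --pt "0 0 0 6 0 0 0" --pt "0 0 0 3 0 0 0" --pt "0 0 0 0 0 0 0"

```text
time_s: 3.5
position: [0.5385, 0.0087, 0.1076]
orientation: [179.4, -0.8, 29.9]
wrist_force: [0.2, -0.3, 0.1]
finger_gap: -0.0001
```

```bash
python3 g.py 0.5335 0.0086 0.097
```

```text
[0.5385 0.0087 0.1076] [179.4  -0.8  29.9] [ 0.2 -0.3  0.1] shift [-4.6 -2.5 10.5]
```

Emit:
send_rows --pt "0 0 0 0 0 0 0" --pt "0 0 0 0 0 0 0"

```text
time_s: 3.7
position: [0.5387, 0.0087, 0.1077]
orientation: [179.3, -0.8, 29.9]
wrist_force: [0.0, 0.9, 0.7]
finger_gap: -0.0004
```

```bash
python3 g.py 0.5335 0.0086 0.097;python3 g.py 0.5335 0.0086 0.097
```

```text
[0.5387 0.0087 0.1077] [179.3  -0.8  29.9] [0.  0.9 0.7] shift [-4.6 -2.6 10.6]
[0.5387 0.0087 0.1077] [179.3  -0.8  29.9] [0.  0.9 0.7] shift [-4.6 -2.6 10.6]
```

```bash
cat >> g.py <<'E'
if len(sys.argv)>4:
    print("turn",(M.inv()*Ro.from_euler("xyz",[180,0,float(sys.argv[4])],degrees=True)).as_rotvec(degrees=True).round(2))
r=s["position"][:2]-np.array([.5292,-.016]);print("rel dial",(r*1000).round(1),"r",np.hypot(*r).round(4),"az",np.degrees(np.arctan2(r[1],r[0])).round(1))
E
python3 g.py 0.5335 0.0086 0.099 30
```

```text
[0.5387 0.0087 0.1077] [179.3  -0.8  29.9] [0.  0.9 0.7] shift [-4.6 -2.6  8.6]
turn [ 0.66 -0.78 -0.09]
rel dial [ 9.5 24.7] r 0.0264 az 69.0
```

Emit:
send_rows --pt "0 -3 -2 2 0.6 -0.8 0" --pt "0 -1 0 2 0 0 0" --pt "0 0 0 2 0 0 0" --pt "0 0 0 0 0 0 0"

```text
time_s: 4.1
position: [0.5343, 0.0082, 0.1018]
orientation: [180.0, 0.0, 29.9]
wrist_force: [0.3, -0.6, -0.4]
finger_gap: -0.0002
```

```bash
python3 g.py 0.5335 0.0086 0.096 30
```

```text
[0.5343 0.0082 0.1018] [180.    0.   29.9] [ 0.3 -0.6 -0.4] shift [-0.5 -0.7  5.8]
turn [ 0.05  0.03 -0.1 ]
rel dial [ 5.1 24.2] r 0.0247 az 78.1
```

Well placed (r = 24.7 mm). Next, 1 mm steps down to contact.

Emit:
send_rows --pt "0 0 0 1.5 0 0 0" --pt "0 0 0 1.5 0 0 0" --pt "0 0 0 1 0 0 0" --pt "0 0 0 0 0 0 0"

```text
time_s: 4.5
position: [0.5347, 0.0082, 0.0982]
orientation: [179.9, -0.0, 29.9]
wrist_force: [-0.6, -0.8, -0.2]
finger_gap: 0.0002
```

Emit:
send_rows --pt "0 0 0 1 0 0 0" --pt "0 0 0 0 0 0 0"

```text
time_s: 4.7
position: [0.5351, 0.0082, 0.0982]
orientation: [179.9, -0.1, 29.9]
wrist_force: [-0.3, 0.4, 0.8]
finger_gap: 0.0003
```

Emit:
send_rows --pt "0 0 0 1 0 0 0" --pt "0 0 0 0 0 0 0"

```text
time_s: 4.9
position: [0.5355, 0.0082, 0.0981]
orientation: [179.8, -0.2, 29.9]
wrist_force: [-0.4, 0.3, 1.3]
finger_gap: -0.0002
```

Contact is at z ≈ 0.098, so the dial top is at 0.087 as expected. A still row relaxes the push, so I'll measure force with the pressing row last.

Emit:
send_rows --pt "0 0 0 2 0 0 0"

```text
time_s: 5.0
position: [0.5358, 0.0081, 0.0968]
orientation: [179.8, -0.2, 29.9]
wrist_force: [-1.5, 0.2, 6.0]
finger_gap: -0.0002
```

Emit:
send_rows --pt "0 0 0 3 0 0 0"

```text
time_s: 5.1
position: [0.5361, 0.0081, 0.0949]
orientation: [179.8, -0.3, 29.9]
wrist_force: [-3.1, -0.4, 8.8]
finger_gap: -0.0002
```

Emit:
send_rows --pt "0 0 0 3 0 0 0"

```text
time_s: 5.2
position: [0.5366, 0.008, 0.0932]
orientation: [179.7, -0.3, 29.9]
wrist_force: [-3.0, -0.8, 10.4]
finger_gap: 0.0002
```

```bash
python3 g.py 0.5335 0.0086 0.096 30
```

```text
[0.5366 0.008  0.0932] [179.7  -0.3  29.9] [-3.  -0.8 10.4] shift [-2.3 -2.  -2.8]
turn [ 0.29 -0.31 -0.1 ]
rel dial [ 7.4 24. ] r 0.0251 az 73.0
```

Emit:
send_rows --pt "0 1.6 2.2 0.5 0.1 -0.1 6" --pt "0 1.6 2.2 0.5 0.1 -0.1 6" --pt "0 1.6 2.2 0.5 0.1 -0.1 6"

```text
time_s: 5.5
position: [0.5444, 0.0043, 0.096]
orientation: [-179.9, -0.2, 11.3]
wrist_force: [-1.9, -0.8, 6.7]
finger_gap: -0.0002
```

```bash
python3 g.py 0.5335 0.0086 0.096 30
```

```text
[0.5444 0.0043 0.096 ] [-179.9   -0.2   11.3] [-1.9 -0.8  6.7] shift [-9.8 -6.3 -0. ]
turn [-1.000e-02 -2.300e-01 -1.872e+01]
rel dial [15.2 20.3] r 0.0254 az 53.3
```

Emit:
send_rows --pt "0 1.6 2.1 2.5 0.1 -0.1 6" --pt "0 1.6 2.1 1.5 0.1 -0.1 6" --pt "0 1.6 2.1 1.5 0.1 -0.1 6"

```text
time_s: 5.8
position: [0.5504, -0.0016, 0.0946]
orientation: [-179.6, 0.0, -7.5]
wrist_force: [-4.1, 0.2, 9.8]
finger_gap: 0.0001
```

```bash
python3 g.py 0.5335 0.0086 0.096 30; python3 - <<'E'
from h import *
cv2.imwrite("pics/scene2.png",cv2.resize(vision.get_image("scene")["frame"][160:290,200:340,::-1],None,fx=4.5,fy=4.5,interpolation=cv2.INTER_CUBIC))
E
```

```text
[ 0.5504 -0.0016  0.0946] [-179.6    0.    -7.5] [-4.1  0.2  9.8] shift [-18.1  -8.   -1.4]
turn [ -0.36  -0.09 -37.47]
rel dial [21.2 14.4] r 0.0256 az 34.1
```

View pics/scene2.png

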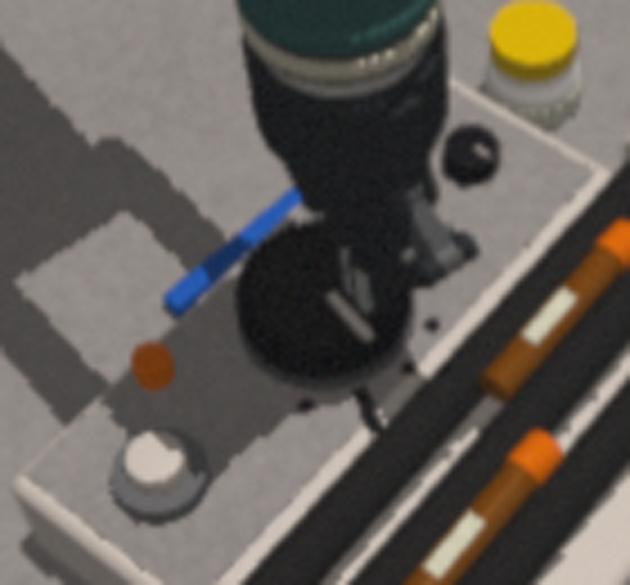

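The dial is following: its pointer runs (332,297)→(370,337), between the third dot and the dash. I'll continue about 22° more.

Emit:
send_rows --pt "0 1.6 2.1 1 0.1 -0.1 6" --pt "0 1.6 2.1 1 0.1 -0.1 6" --pt "0 1.6 2.1 1 0.1 -0.1 6" --pt "0 0.9 1.2 1 0.1 -0.1 3"

```text
time_s: 6.25
position: [0.5544, -0.0109, 0.0955]
orientation: [-179.3, 0.5, -29.5]
wrist_force: [-2.5, 1.4, 8.0]
finger_gap: -0.0
```

```bash
python3 g.py 0.5335 0.0086 0.096 30; python3 - <<'E'
from h import *
cv2.imwrite("pics/scene3.png",cv2.resize(vision.get_image("scene")["frame"][160:290,200:340,::-1],None,fx=4.5,fy=4.5,interpolation=cv2.INTER_CUBIC))
E
```

```text
[ 0.5544 -0.0109  0.0955] [-179.3    0.5  -29.5] [-2.5  1.4  8. ] shift [-27.8  -6.7  -0.2]
turn [ -0.9    0.11 -59.53]
rel dial [25.2  5.1] r 0.0257 az 11.5
```

View pics/scene3.png

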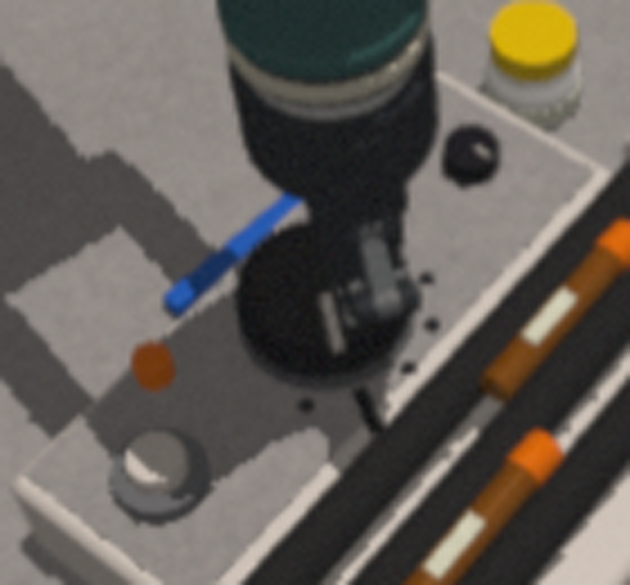

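The pointer (325,297)→(340,350) now looks towards the dash at (368,408). I'll lift straight up, then check.

Emit:
send_rows --pt "0 0 0 -4 0 0 0" --pt "0 0 0 -10 0 0 0" --pt "0 0 0 -20 0 0 0" --pt "0 0 0 -30 0 0 0" --pt "0 0 -30 -20 0 0 0" --pt "0 0 0 0 0 0 0"

```text
time_s: 6.9
position: [0.5686, 0.0139, 0.1802]
orientation: [-179.4, 0.8, -29.7]
wrist_force: [0.4, -1.0, 1.0]
finger_gap: 0.0001
```

```bash
python3 - <<'E'
from h import *
for n,(a,b,c,e) in dict(top=(190,280,280,430),scene=(160,290,200,340)).items():
    cv2.imwrite(f"pics/{n}4.png",cv2.resize(vision.get_image(n)["frame"][a:b,c:e,::-1],None,fx=4.5,fy=4.5,interpolation=cv2.INTER_CUBIC))
cv2.imwrite("pics/wrist4.png",vision.get_image("wrist")["frame"][:,:,::-1])
E
python3 g.py 0.54 -0.123 0.12 0
```

```text
[0.5655 0.0118 0.176 ] [-179.7    1.2  -29.8] [ 0.4 -1.2  0.5] shift [ 46.  129.9  54.4]
turn [ -0.59   1.06 -29.82]
rel dial [36.3 27.8] r 0.0457 az 37.4
```

View pics/top4.png

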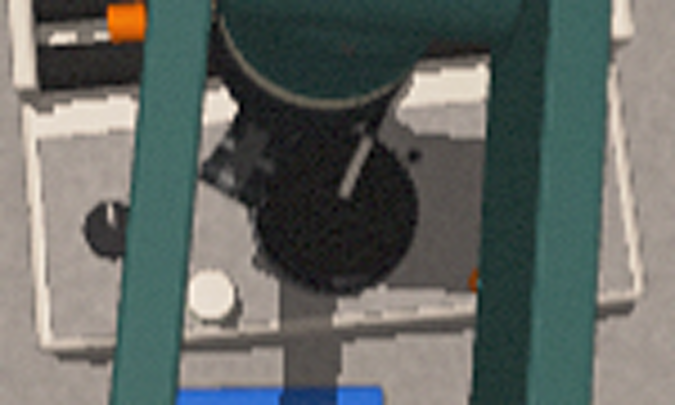

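View pics/scene4.png

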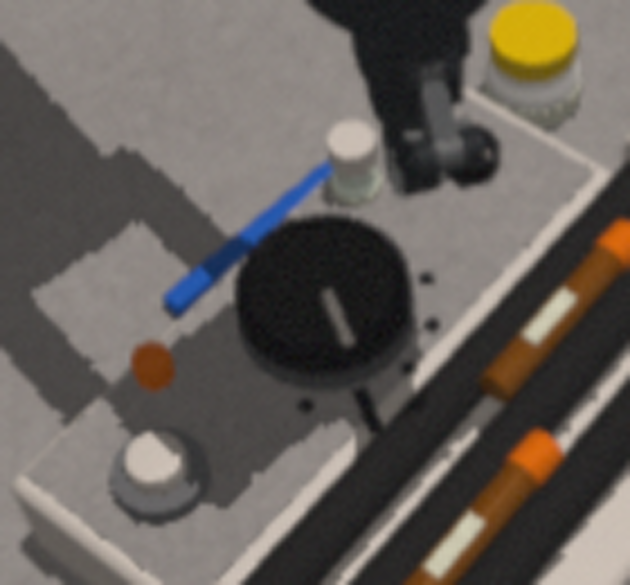

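View pics/wrist4.png

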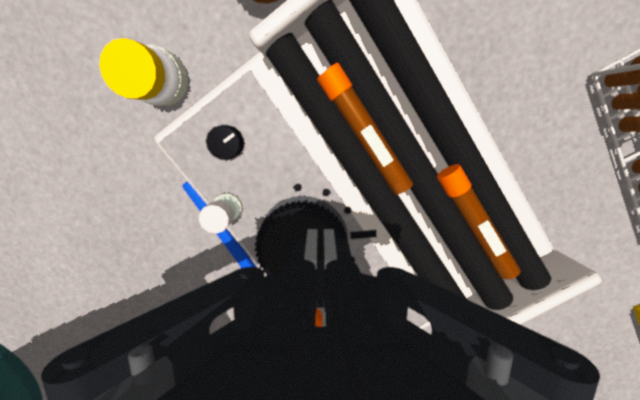

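```bash
python3 - <<'E'
from h import *
d=vision.get_image("top");s=vision.get_image("scene")
T=lambda u,v:(280+(u+.5)/4.5-.5,190+(v+.5)/4.5-.5)
S=lambda u,v:(200+(u+.5)/4.5-.5,160+(v+.5)/4.5-.5)
for c,F,a,b in((d,T,(345,197),(369,140)),(s,S,(327,290),(348,345))):
    A=atz(c,*F(*a),.087);B=atz(c,*F(*b),.087)
    print(A,B,np.degrees(np.arctan2(B[1]-A[1],B[0]-A[0]))-5.4, np.degrees(np.arctan2(B[1]+.016,B[0]-.5292))-5.4)
for z in(.075,.08,.085):print(z,atz(s,*S(153,461),z))
E
```

```text
[ 0.53447821 -0.01932421  0.087     ] [ 0.5619992  -0.03106633  0.087     ] -28.506014591314667 -30.071702156139402
[ 0.53662388 -0.01693104  0.087     ] [ 0.56413414 -0.03070898  0.087     ] -32.003032736697236 -28.23346517089079
0.075 [ 0.53872748 -0.12257789  0.075     ]
0.08 [ 0.54138405 -0.12377022  0.08      ]
0.085 [ 0.54404062 -0.12496256  0.085     ]
```

Emit:
send_rows --pt "0 11 32 0 0 0 0" --pt "0 11 32 0 0 0 0" --pt "0 11 32 0 0 0 0" --pt "0 11 32 0 0 0 0" --pt "0 0 0 0 -0.6 1 0" --pt "0 0 0 0 0 0 0"

```text
time_s: 7.75
position: [0.5333, -0.1269, 0.1652]
orientation: [179.4, 1.0, -30.0]
wrist_force: [-0.4, 0.5, 1.3]
finger_gap: 0.0001
```

```bash
python3 g.py 0.54 -0.123 0.12 -30; python3 - <<'E'
from h import *
n="scene";a,b,c,e=190,270,190,300
cv2.imwrite(f"pics/{n}5.png",cv2.resize(vision.get_image(n)["frame"][a:b,c:e,::-1],None,fx=7,fy=7,interpolation=cv2.INTER_CUBIC))
cv2.imwrite("pics/wrist5.png",vision.get_image("wrist")["frame"][:,:,::-1])
E
```

```text
[ 0.5333 -0.1269  0.1652] [179.4   1.  -30. ] [-0.4  0.5  1.3] shift [ 4.6 -7.2 45.1]
turn [0.6  1.   0.05]
rel dial [   4.1 -110.9] r 0.111 az -87.9
```

View pics/scene5.png

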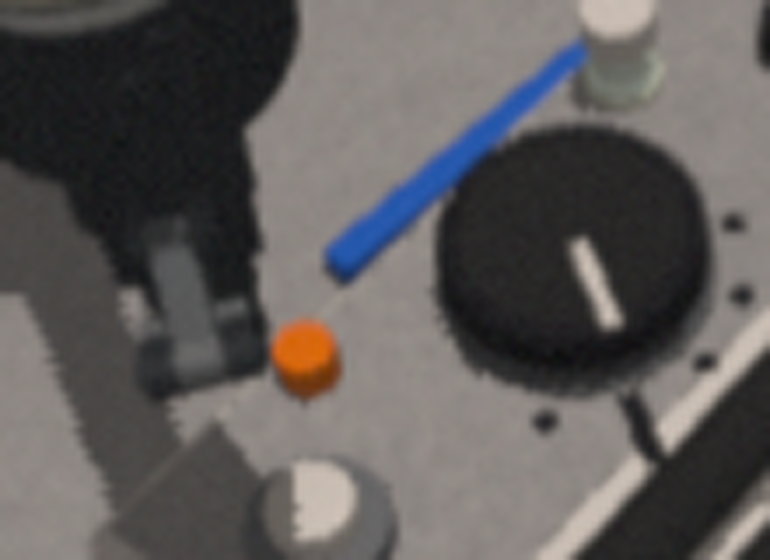

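View pics/wrist5.png

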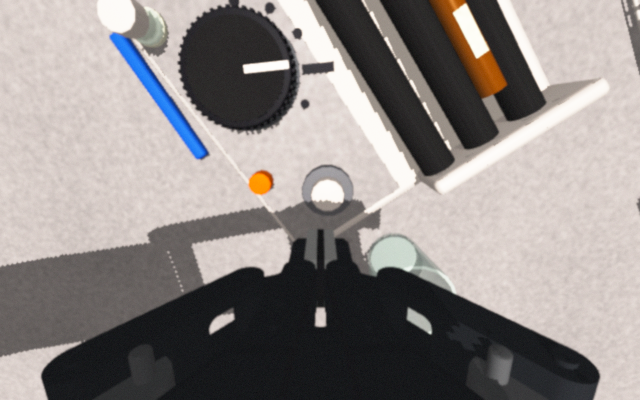

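The wrist view confirms the pointer (245,69)→(288,66) lines up with the dash (303,68)–(333,67), at −28 to −32° by measurement. The button cap is at (328,195) and nothing else has been disturbed. I'll locate the button from this view too.

```bash
python3 - <<'E'
from h import *
w=vision.get_image("wrist")
cv2.imwrite("pics/wrist5c.png",cv2.resize(w["frame"][150:250,250:410,::-1],None,fx=5,fy=5,interpolation=cv2.INTER_CUBIC))
for z in(.075,.08,.085):print(z,atz(w,328,195,z))
print("dial ctr",atz(w,237,68,.087))
print("fingers tip px for TCP+11mm",proj(w,[env.state()["position"]-[0,0,.011]]))
E
```

```text
0.075 [ 0.53982517 -0.12399243  0.075     ]
0.08 [ 0.54046457 -0.12276645  0.08      ]
0.085 [ 0.54110396 -0.12154048  0.085     ]
dial ctr [ 0.53172148 -0.0141393   0.087     ]
fingers tip px for TCP+11mm [[321.72424264 243.16307957]]
```

View pics/wrist5c.png

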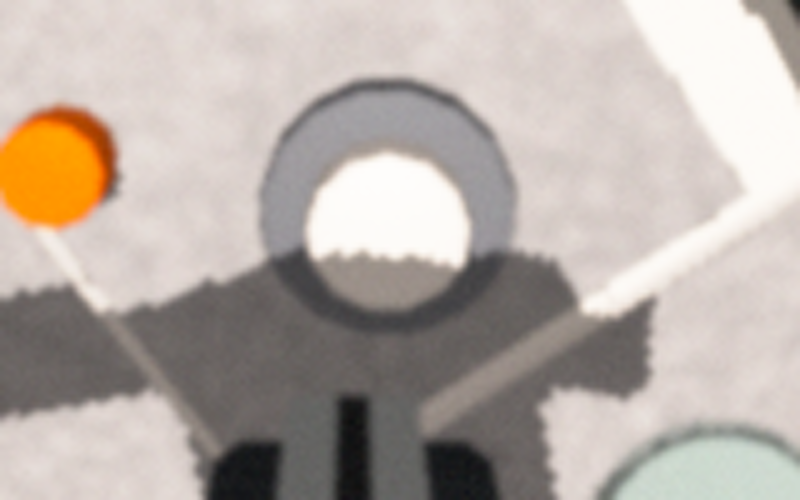

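Three views agree: button at (0.540,−0.123). Centring above it and lowering.

Emit:
send_rows --pt "0 4.6 -7.2 0 0.6 1 0" --pt "0 0 0 10 0 0 0" --pt "0 0 0 15 0 0 0" --pt "0 0 0 15 0 0 0" --pt "0 0 0 8 0 0 0" --pt "0 0 0 0 0 0 0"

```text
time_s: 8.5
position: [0.5438, -0.1167, 0.1143]
orientation: [-179.8, -0.2, -29.4]
wrist_force: [0.4, 0.3, -0.7]
finger_gap: 0.0002
```

```bash
python3 g.py 0.54 -0.123 0.10 -30
```

```text
[ 0.5438 -0.1167  0.1143] [-179.8   -0.2  -29.4] [ 0.4  0.3 -0.7] shift [-0.2  7.3 14.3]
turn [-0.15 -0.15  0.62]
rel dial [  14.6 -100.7] r 0.1018 az -81.8
```

Emit:
send_rows --pt "0 0 7 0 0 0 0" --pt "0 0 0 4 0 0 0" --pt "0 0 0 4 0 0 0" --pt "0 0 0 0 0 0 0"

```text
time_s: 8.9
position: [0.541, -0.1233, 0.107]
orientation: [-179.8, -0.3, -29.3]
wrist_force: [0.3, -0.4, -0.7]
finger_gap: 0.0004
```

```bash
python3 g.py 0.54 -0.123 0.095 -30
```

```text
[ 0.541  -0.1233  0.107 ] [-179.8   -0.3  -29.3] [ 0.3 -0.4 -0.7] shift [-1.1  0.2 12. ]
turn [-0.17 -0.29  0.66]
rel dial [  11.8 -107.3] r 0.108 az -83.7
```

Emit:
send_rows --pt "0 -1 0 3 0 -0.3 0" --pt "0 0 0 3 0 0 0" --pt "0 0 0 3 0 0 0" --pt "0 0 0 2 0 0 0"

```text
time_s: 9.3
position: [0.5408, -0.1232, 0.0964]
orientation: [-179.8, -0.1, -29.4]
wrist_force: [-0.2, 1.0, 0.3]
finger_gap: 0.0
```

Emit:
send_rows --pt "0 0 0 2 0 0 0" --pt "0 0 0 2 0 0 0"

```text
time_s: 9.5
position: [0.5408, -0.1231, 0.0925]
orientation: [-179.8, -0.1, -29.4]
wrist_force: [-1.9, 0.2, 2.9]
finger_gap: -0.0001
```

Emit:
send_rows --pt "0 0 0 2 0 0 0"

```text
time_s: 9.6
position: [0.5408, -0.1232, 0.0909]
orientation: [-179.8, -0.1, -29.4]
wrist_force: [-1.4, 0.6, 4.4]
finger_gap: -0.0002
```

Emit:
send_rows --pt "0 0 0 2 0 0 0"

```text
time_s: 9.7
position: [0.5408, -0.1232, 0.0894]
orientation: [-179.8, -0.1, -29.3]
wrist_force: [-1.8, 0.2, 4.4]
finger_gap: -0.0
```

Emit:
send_rows --pt "0 0 0 2 0 0 0"

```text
time_s: 9.8
position: [0.5408, -0.1231, 0.0878]
orientation: [-179.8, -0.1, -29.3]
wrist_force: [-2.1, 0.7, 4.3]
finger_gap: -0.0001
```

Emit:
send_rows --pt "0 0 0 1.5 0 0 0"

```text
time_s: 9.9
position: [0.5409, -0.1232, 0.087]
orientation: [-179.8, -0.2, -29.3]
wrist_force: [-4.0, 1.2, 10.8]
finger_gap: -0.0002
```

```bash
python3 - <<'E'
from h import *
n="scene";a,b,c,e=190,270,190,300
cv2.imwrite(f"pics/{n}6.png",cv2.resize(vision.get_image(n)["frame"][a:b,c:e,::-1],None,fx=7,fy=7,interpolation=cv2.INTER_CUBIC))
print(env.state()["position"],env.state()["wrist_force"])
E
```

```text
[ 0.54083631 -0.12317019  0.08709958] [-2.69337735  0.76500603  6.37340211]
```

View pics/scene6.png

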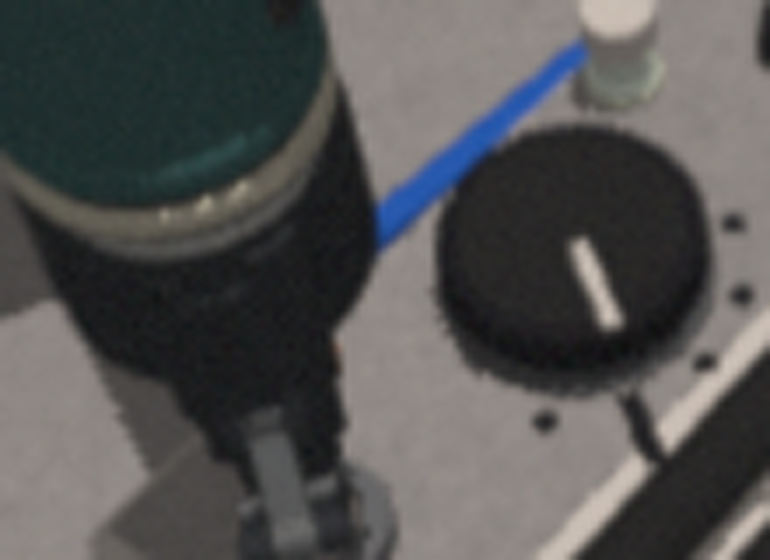

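The force jumped at z = 0.087, about 8 mm below first contact, so the button reached its stop. I'll lift straight up and clear the view.

Emit:
send_rows --pt "0 0 0 -3 0 0 0" --pt "0 0 0 -6 0 0 0" --pt "0 0 0 -12 0 0 0" --pt "0 0 0 -30 0 0 0" --pt "0 0 0 -40 0 0 0" --pt "0 0 0 -40 0 0 0" --pt "0 -30 -10 0 0 0 0" --pt "0 -30 -10 0 0 0 0" --pt "0 -30 -10 0 0 0 0" --pt "0 0 0 0 0 0 0"

```text
time_s: 10.95
position: [0.4763, -0.0518, 0.2257]
orientation: [-179.6, -0.4, -29.5]
wrist_force: [0.3, -0.8, 0.5]
finger_gap: -0.0003
```

```bash
python3 - <<'E'
from h import *
for n,(a,b,c,e) in dict(top=(140,290,230,480),scene=(150,320,160,400)).items():
    cv2.imwrite(f"pics/{n}7.png",cv2.resize(vision.get_image(n)["frame"][a:b,c:e,::-1],None,fx=3.2,fy=3.2,interpolation=cv2.INTER_CUBIC))
cv2.imwrite("pics/wrist7.png",vision.get_image("wrist")["frame"][:,:,::-1])
print(env.state())
E
```

```text
{'time_s': 11.1, 'qpos': array([-13.3171381 ,  -3.95853029,  89.51050397,   0.15022789,
        93.94578229,  16.29616926]), 'qd': array([-0.62496756,  1.24364951, -0.3527517 ,  0.05223484,  0.07215766,
        0.03664364]), 'tau': array([ 3.73132657e-01, -2.88985562e+01, -3.11852860e+01,  4.38062462e-02,
        7.17679199e-03,  2.38691893e-03]), 'position': array([ 0.4782353 , -0.05419355,  0.2251071 ]), 'orientation': array([-179.71529961,   -0.44004971,  -29.60340623]), 'wrist_force': array([ 0.0018634 , -0.30241757,  0.12205946]), 'wrist_torque': array([-0.0464998 ,  0.03982461, -0.05762792]), 'finger_gap': 0.00013504541833321587}
```

View pics/scene7.png

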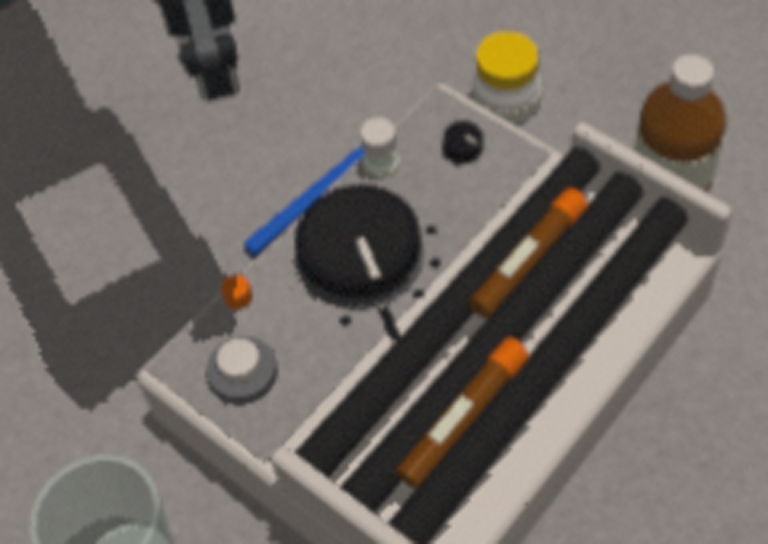

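View pics/wrist7.png

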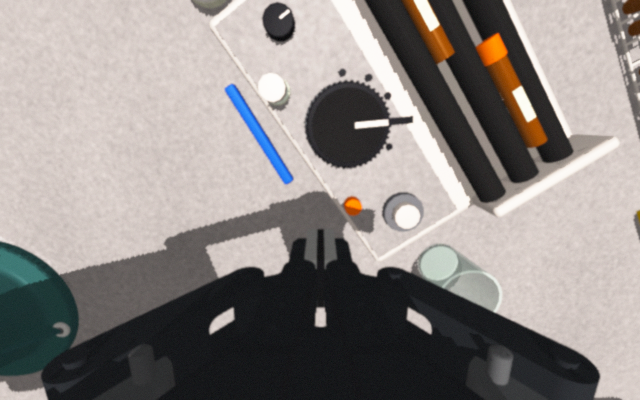

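View pics/top7.png

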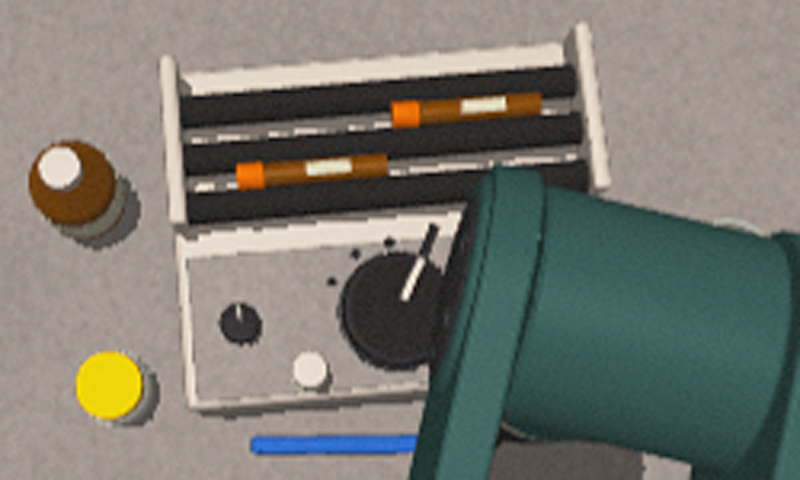

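The pointer is in line with the dash and everything is in place. I'll check that the button cap came fully up by comparing with the first picture.

```bash
python3 - <<'E'
from h import *
a=cv2.imread("pics/scene0.png");b=vision.get_image("scene")["frame"][:,:,::-1]
for n,(r0,r1,c0,c1) in dict(btn=(250,280,222,250),timer=(185,205,295,315),vial=(183,210,268,288),cap=(235,250,226,242),tubes=(205,305,280,345)).items():
    m=cv2.matchTemplate(b[r0-4:r1+4,c0-4:c1+4],a[r0:r1,c0:c1],cv2.TM_CCOEFF_NORMED);_,v,_,l=cv2.minMaxLoc(m);print(n,v,np.array(l)-4, cv2.absdiff(np.ascontiguousarray(b[r0:r1,c0:c1]),a[r0:r1,c0:c1]).mean())
w=lambda im:cv2.resize(im[248:284,218:256],None,fx=8,fy=8,interpolation=cv2.INTER_NEAREST)
cv2.imwrite("pics/cmp.png",np.hstack([w(a),w(b)]))
E
```

```text
btn 0.8553517460823059 [0 0] 11.475793650793651
timer 0.9989805817604065 [0 0] 6.689166666666667
vial 0.9981115460395813 [0 0] 8.268518518518519
cap 0.6861594319343567 [0 0] 22.447222222222223
tubes 0.9909300804138184 [0 0] 6.360461538461538
```

View pics/cmp.png

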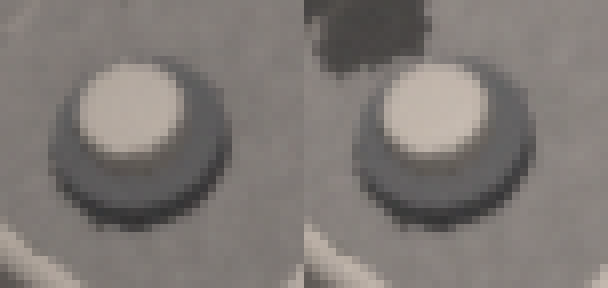

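Before (left) and after (right) match: the button is fully up. The cap's lower score comes from the arm's shadow; it shows no shift. Handing in.

```bash
python3 -c "
from rig import env
print(env.sign_off())"
```

```text
the job is handed in; nothing more can be done
None
```

The dial is clicked in at the long dash, and the start button was then pressed to its stop and came back up. The job is handed in at about 11 s of robot time.

- **Dial:** I turned it about 60° clockwise from the second place. The closed fingertips rested on its top about 25 mm from the axis, mostly at 7–10 N. After lifting, the pointer measured −28° to −32° from mixer +x against a target of −30°, and it lines up with the dash in all three views.
- **Button:** It went down about 8 mm. The upward force was about 4 N on the way down and 10.8 N for a moment at the stop, settling to 6.4 N. Before and after pictures show the white cap at its original height.
- **Everything else:** The timer knob, vial and tubes match the first picture with no shift. The loose cap also showed no shift, but its match score was low (0.69), which I put down to the arm's shadow on it. The beaker, bottle, specimen jar and marker I checked only by eye; they looked untouched.
- **Not measured directly:** I have no reading of the dial or button joints. The click and the switching are inferred from the pictures, heights and forces.

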